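# Free a block from a ratchet lever vise

### The job

The aluminium T-block on the bench is locked in the small ratchet vise, and the clamping load jams the pawl in its wheel: ease the lever a little tighter, only as far as the latch needs to come free because the block's faces mark easily, lift the pawl with the latch, and let the lever back under control to its open stop without letting it fly. Then lift the block out and stand it gently on its wide base on a clear part of the surface plate. Leave everything else where it is.

Things in the scene. Friction and masses are not known exactly. Their poses are not given: they have to be found in the camera images.
- vise: Small blue cast ratchet vise fixed to the bench; origin under its bed (210 x 70 x 25 mm high). x runs along the bed to the fixed jaw, y left of that, z up. The block stands 45 mm along x from here. Gear housing at the negative x end; on it the ratchet wheel, 80 mm across, 18 hooked teeth, fixed, 62 to 72 mm above the bench. Jaw tops are 55 mm above the bench.
- lever_pivot (a point): On the upright axis of the lever and ratchet wheel, 72 mm above the bench, in the vise frame at x -75 mm, y -45 mm; axes as the vise. The lever points to the vise's negative y side (robot's right) and tightens clockwise seen from above.
- handle_mid (a point): Middle of the lever's steel handle bar, 165 mm from the lever's axis, 71 mm above the bench. Bar 14 mm wide, 26 mm high (58 to 84 mm above the bench), from 120 to 205 mm from the axis, open space beneath. x points along the lever away from its axis, y to the latch blade's side, which is the opening direction; z up.
- trigger_mid (a point): Middle of the latch blade, the pawl's flat tail beside the handle on its y side: 10 mm thick, as high as the handle, 128 to 203 mm from the lever's axis. Its middle is 20 mm from the handle's middle with the pawl in, 13 mm when squeezed home (32 and 25 mm over both outer faces). Pushed towards the handle it lifts the pawl; its own spring needs about 3 N here.
- lever (a joint): Turn of the lever, rad: about 0.03 as found, clamped; grows as it opens (counter-clockwise from above); 0.60 is the open stop; smaller or negative is tighter. A return spring pushes it open all the way (6 to 8 N at the handle once the block is free): with the pawl out it flies if let go; it stays at the stop by itself. The moving jaw opens 12 mm in all.
- latch (a joint): Swing of the pawl, rad: 0 in the wheel, 0.06 just clear, 0.105 squeezed home on the handle. The load jams its nose in the hooked teeth; a firm squeeze alone does not free it. Keep the latch pressed and ease the handle tighter until it gives: about 15 N by one finger pushing on the blade alone, less with the latch gripped to the handle. Let go on the way, it catches the next tooth.
- jaw_plate: Sprung steel plate of the moving jaw, 6 mm thick, 56 mm wide, 30 mm high; origin in the middle of the face on the block. It presses with about 27 N as found, 60 to 90 N when the pawl gives, and marks the block above 105 N, which is reached soon after if the handle is driven on tighter (lever at about -0.05 rad). It backs off as the lever opens.
- part_tongue (a point): Centre of the tongue of the aluminium T-block, an upside-down T: base 24 x 50 x 32 mm high, on it a tongue 24 x 26 x 34 mm high, 66 mm in all, about 0.16 kg. x across the 24 mm thickness, y along the base, z up. 49 mm above its underside, 17 mm below its top. In the vise its underside is 25 mm above the bench, so the tongue stands clear above the jaws.
- part: The same T-block: origin in the centre of its underside, same axes. In the vise its y is the vise's y; the base's top is 57 mm above the bench.
- plate_top (a point): centre of the top face of the cast-iron surface plate, 200 mm (x) by 300 mm (y), its top 55 mm above the bench; z up. The half towards its negative y (nearer the vise) is clear.
- plate: the same surface plate; origin in the centre of its underside, same axes.
- gauge: scribing gauge standing loose on the plate's positive y half: steel base 75 x 50 mm with an upright rod, 190 mm high; origin under its base. Leave alone.
- vblock: steel V-block 45 x 40 x 38 mm on the plate's positive y half; origin under it. Leave alone.
- flat_file: flat file with a black handle, about 315 mm, on the bench near the robot. Leave alone.
- half_file: smaller file with a wooden handle, about 275 mm, on the right. Leave alone.
- brush: bench brush with a wooden handle, about 175 mm, on the right. Leave alone.
- oilstone: oilstone in a wooden tray, 160 x 60 x 34 mm, beyond the vise. Leave alone.
- stamp_box: wooden box 100 x 70 x 44 mm, beyond the vise. Leave alone.
- case: blue plastic case 75 x 180 x 28 mm, on the bench's far side. Leave alone.
- square: steel try square, 80 and 130 mm legs, at the far right. Leave alone.
Not all that is in view belongs to the job. Of the things shaped like the part, the aluminium one is meant.

How it is judged:
By the outcome, as a careful person would: the job done as asked, in the order asked, and still so for the second after the job is handed in, with the robot touching nothing.
It also fails if it takes over 66 s, if anything falls off the work surface, if the arm or the gripper's body presses on something with over 40 N, if the wrist force passes 120 N, or if a joint passes its speed limit or range.

### The arm

A 6-joint arm with a two-finger parallel gripper is mounted at the origin on the work surface. World frame = base frame: x ahead of the robot, y to its left, z up, the work surface at z = 0. Lengths are in m, angles in rad, forces in N, time in s.
With the tool pointing down it reaches from about 0.35 to 0.975 m from the base axis. Payload 4.9 kg.
Tool frame: the origin (TCP) lies midway between the tips of the shut fingers; the grasp point (between the pads) lies 19 mm behind it (manip.hold_point_z is the distance from the TCP to the grasp point, in m); z points along the fingers, y is the line along which they close (so a half turn about z gives the same grasp; the last joint's range is limited). The gripper opens to 85 mm and grips with 20 to 120 N. Pads are 22 mm wide; open, the fingers measure 114 mm over their backs; the gripper's body (76 mm by 85 mm) begins 54 mm behind the grasp point. The pads swing forward as they close: fully open they stand 13 mm farther back than shut.
Start: joints at [-1.457, 0.053, 1.613, -0, 1.476, -0.119], TCP at [0.144, -0.608, 0.231] pointing down, gripper open.
Joint ranges: [-3.01, 3.01], [-1.01, 2.22], [0.06, 2.58], [-1.02, 4.17], [0.09, 2.62], [-3.14, 3.14]. Speed limits (rad/s): [2.57, 2.57, 3.14, 3.14, 3.14, 3.14].

### API

Orientations are given as a unit quaternion [w, x, y, z].
In Python, from plant import manip gives the robot as it stands. The module is installed in compiled form; this text tells all that it offers.
- The arm moves only by the shell command python3 -m jog 'ROWS' [OPENING]. ROWS is JSON, one flat list of numbers, 6 for each row, row after row: the shift along the tool's x, y, z in units of 0.1 m (1.0 is 0.1 m), then the turn, a rotation vector about the tool's x, y, z in units of 180 degrees (1.0 is 180 degrees). A call has 1 to 8 rows; each row is the pose to reach, as a shift and turn from the pose commanded when the call began, along the tool's axes at that moment, turning the shorter way round; what a row does not reach only later rows make up. A row lasts 1/8 s, in which the tool goes at most 62.5 mm and 10.7 degrees, less where a joint would pass 70% of its speed; a pose out of reach is approached as far as the arm can. A call with a number of a shift or a turn outside -1 to 1 is refused whole. A call with a gripper value outside its range is refused whole. OPENING is the finger opening in mm, from 0 to 85.4, set as the call begins (- or left out, the last holds). The fingers move at their own pace and stop on an object; the grip force is fixed at half the most. Time passes only in rows, so rows that repeat a pose let the fingers close. It gives the time, the measured TCP pose, the force, the opening and the grip force at its end, in the units of the state.
- manip.state(): the state, without advancing time (a new reading comes with each control period).
- manip.grab_frame(name): name is "scene" or "top" or "wrist"; returns a dict with "img" (480x640x3 uint8, blue, green, red), "z_map" (480x640 float32, m along the optical axis (not along the pixel's ray), 0 where there is no reading), "fx", "fy", "cx", "cy" (pixels), "distortion" ([k1, k2, p1, p2, k3] as OpenCV has them; the pictures are not rectified), "xyz" and "attitude" of the camera in the world; the wrist camera has in their place "T_tool_cam" (4x4, takes a point from camera to tool coordinates, whose origin is the TCP and whose axes are the flange's). Camera axes: x right, y up, looking along -z (the intrinsics and any distortion apply to the point x, -y, -z); pixel columns grow to the right and rows downward; lengths in m; the calibration is good to about 2 mm. A picture is of the moment at which its call begins: read the wrist's pose just before it.
- manip.job_done(): hands the job in; it is judged then, once.
The state is a dict: "time": time; "joint_pos": joint angles; "joint_vel": joint speeds; "joint_efforts": joint torques, N m; "tool_pos": TCP position; "tool_rot": TCP orientation; "contact_force": force on the tool from outside, world axes, zero at the start; "ft_torque": the same for the moment, N m; "gripper_width": opening from 0.0 (shut) to 1.0 (fully open); "grasp_force": force on a finger pad.
Only numpy, scipy, OpenCV 4.12 (cv2) and the standard library are available. Lean on these libraries where they do the work, as an engineer would, in place of code of your own. Each camera call takes 0.05 s, during which the arm holds its last target. There are 200 camera calls.

## Working session

There is one attempt and no reset: what is moved stays moved. The work goes in short steps, Python scripts to look and compute and a shell command to move; the robot and the scene stay as the last step left them, time stands still between calls to the robot, and variables do not carry over. Pictures are saved under pics/ and viewed, at most 10 in all, crops included, and the job is handed in when it is done.

```bash
mkdir -p pics; cat > h.py <<'E'
import numpy as np, cv2
from scipy.spatial.transform import Rotation as R
from plant import manip
def rot(q): return R.from_quat([q[1],q[2],q[3],q[0]])
def grab(n):
    s=manip.state(); f=manip.grab_frame(n)
    if n=="wrist":
        T=np.eye(4);T[:3,:3]=rot(s["tool_rot"]).as_matrix();T[:3,3]=s["tool_pos"];T=T@np.array(f["T_tool_cam"])
    else:
        T=np.eye(4);T[:3,:3]=rot(f["attitude"]).as_matrix();T[:3,3]=f["xyz"]
    f["T"]=T; np.save(f"{n}.npy",f,allow_pickle=True); return f
def load(n): return np.load(f"{n}.npy",allow_pickle=True).item()
def ray(f,u,v):
    K=np.array([[f["fx"],0,f["cx"]],[0,f["fy"],f["cy"]],[0,0,1]])
    p=cv2.undistortPoints(np.array([[[u,v]]],float),K,np.array(f["distortion"],float))[0,0]
    return np.array([p[0],-p[1],-1])
def atz(f,u,v,z):  # pixel at known height
    d=f["T"][:3,:3]@ray(f,u,v); o=f["T"][:3,3]; return o+d*(z-o[2])/d[2]
def dep(f,u,v):
    w=f["z_map"][int(v)-1:int(v)+2,int(u)-1:int(u)+2]; z=np.median(w[w>0]) if (w>0).any() else np.nan
    return f["T"][:3,:3]@(ray(f,u,v)*z)+f["T"][:3,3]
def st():
    s=manip.state(); print({k:np.round(s[k],4).tolist() for k in s if k not in("joint_vel","joint_efforts")})
E
python3 - <<'E'
from h import *
for n in("top","scene"):
    f=grab(n); cv2.imwrite(f"pics/{n}0.png",f["img"]); print(n,f["T"].round(3).tolist(),f["fx"],f["distortion"])
st()
E
```

```text
top [[-0.079, 0.971, -0.225, 0.259], [-0.997, -0.078, 0.015, -0.037], [-0.003, 0.226, 0.974, 1.419], [0.0, 0.0, 0.0, 1.0]] 550.7466884067251 [-0.11030323  0.          0.          0.          0.        ]
scene [[0.796, -0.419, 0.436, 1.019], [0.605, 0.57, -0.556, -0.637], [-0.015, 0.707, 0.707, 0.818], [0.0, 0.0, 0.0, 1.0]] 489.5885738303994 [-0.03951408  0.          0.          0.          0.        ]
{'time': 0.1, 'joint_pos': [-1.457, 0.0533, 1.6142, -0.0, 1.476, -0.119], 'tool_pos': [0.1441, -0.6076, 0.2302], 'tool_rot': [-0.001, 0.9932, 0.1162, -0.0], 'contact_force': [-1.0274, 0.0482, 0.238], 'ft_torque': [-0.0085, -0.0007, 0.0374], 'grasp_force': 0.0, 'gripper_width': 0.9992}
```

View pics/top0.png

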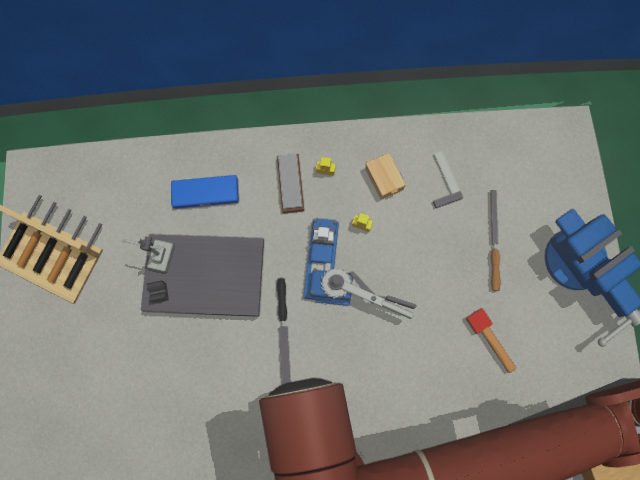

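View pics/scene0.png

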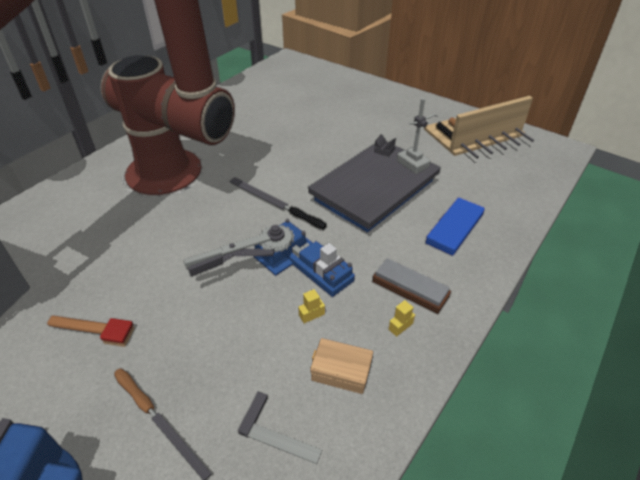

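Top view: the vise is at (322,262), the wheel at (337,282), the handle bar ends near (412,315) with the dark latch blade above it near (400,302). The plate spans (145-263, 235-315), with gauge and V-block on its left. Candidates for the part are the aluminium block in the vise at (322,235) and yellow T-shapes at (325,166) and (362,222). The one in the vise is meant, since it is silver and clamped. I'll confirm that in an enlarged crop.

```bash
python3 - <<'E'
from h import *
f=load("top"); c=f["img"][205:330,290:425]; cv2.imwrite("pics/topc.png",cv2.resize(c,(800,741),interpolation=cv2.INTER_CUBIC)[:600])
c=f["img"][210:325,290:425]; cv2.imwrite("pics/topc.png",cv2.resize(c,None,fx=5,fy=5,interpolation=cv2.INTER_CUBIC))
# 5x crop: u=290+U/5, v=210+V/5
E
```

```text
(no output)
```

View pics/topc.png

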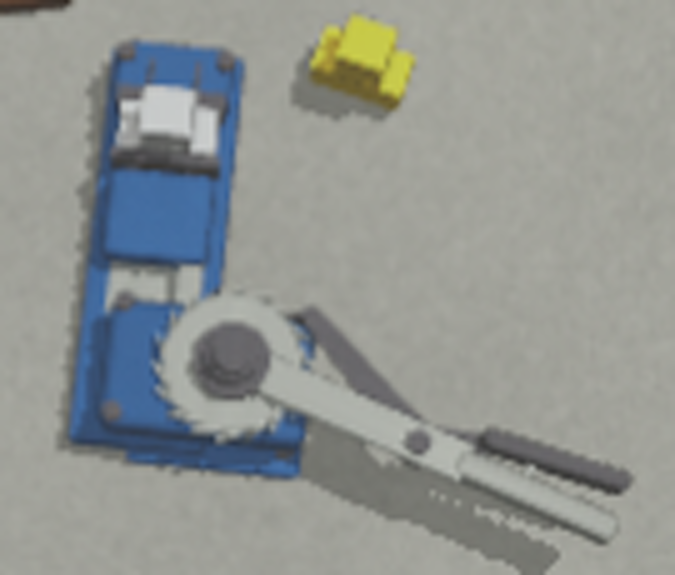

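The crop confirms it: the silver T-block is between the jaws, with its tongue top at (167,113). The yellow one is loose outside. Handle bar runs (462,465) to (612,533), and the dark blade (487,440) to (622,482).

```bash
python3 - <<'E'
from h import *
f=load("top")
P=lambda U,V,z: atz(f,290+U/5-.4,210+V/5-.4,z)
for n,U,V,z in[("tongue",167,113,.091),("hub",232,355,.09),("h0",462,465,.084),("h1",610,530,.084),("b0",487,440,.084),("b1",620,480,.084),("bedFL",125,45,.025),("bedFR",240,60,.025),("bedNL",68,438,.025)]: print(n,P(U,V,z).round(4))
for n,u,v in[("pl",146,236),("pr",263,237),("pbr",260,315),("pbl",143,312)]: print(n,atz(f,u,v,.055).round(4))
E
```

```text
tongue [ 0.6046 -0.0487  0.091 ]
hub [ 0.4806 -0.0709  0.09  ]
h0 [ 0.4184 -0.1782  0.084 ]
h1 [ 0.3809 -0.2468  0.084 ]
b0 [ 0.4296 -0.1916  0.084 ]
b1 [ 0.4047 -0.2544  0.084 ]
bedFL [ 0.6603 -0.0301  0.025 ]
bedFR [ 0.6473 -0.0897  0.025 ]
bedNL [0.4553 0.0143 0.025 ]
pl [0.641  0.4084 0.055 ]
pr [0.6136 0.1049 0.055 ]
pbr [0.4151 0.1232 0.055 ]
pbl [0.4443 0.4177 0.055 ]
```

```bash
cat >> h.py <<'E'
def to(pos,ang,flip=None):
    """rows numbers for TCP target pos, tool y along world heading ang (deg), pointing down"""
    s=manip.state(); r=rot(s["tool_rot"]); d=r.inv().apply(np.array(pos)-s["tool_pos"])
    best=None
    for a in(ang,ang+180):
        y=np.array([np.cos(np.radians(a)),np.sin(np.radians(a)),0]); z=np.array([0,0,-1.]); x=np.cross(y,z)
        v=(r.inv()*R.from_matrix(np.c_[x,y,z])).as_rotvec()
        if best is None or np.linalg.norm(v)<np.linalg.norm(best): best=v
    print("shift",(d/.1).round(3),"turn",(best/np.pi).round(4))
E
python3 -m jog '[0.35,-0.33,0,0,0,0, 0.7,-0.66,0,0,0,0, 1,-0.95,0,0,0,0]' 85
python3 -m jog '[0.35,-0.33,0,0,0,0, 0.7,-0.66,0,0,0,0, 1,-0.95,0,0,0,0]'
python3 -m jog '[0.35,-0.33,0,0,0,-0.05, 0.7,-0.66,0,0,0,-0.1, 1,-0.95,0,0,0,-0.13]'
python3 -c "
from h import *
to([.405,-.215,.25],-29);st()"
```

```text
time: 0.48
tool_pos: [0.2202, -0.491, 0.2306]
tool_rot: [-0.001, 0.993, 0.116, 0.0]
contact_force: [1.1, 0.9, -0.5]
gripper_width: 0.994
grasp_force: 0.0
time: 0.85
tool_pos: [0.2955, -0.3754, 0.2308]
tool_rot: [-0.0, 0.993, 0.116, -0.0]
contact_force: [-0.5, -0.5, -0.7]
gripper_width: 0.994
grasp_force: 0.0
time: 1.23
tool_pos: [0.3708, -0.2599, 0.2309]
tool_rot: [-0.0, 0.948, 0.317, -0.0]
contact_force: [0.4, 0.2, -0.0]
gripper_width: 0.995
grasp_force: 0.0
shift [ 0.543 -0.154 -0.191] turn [-1.000e-04 -1.000e-04 -1.336e-01]
{'time': 1.225, 'joint_pos': [-0.776, -0.3797, 1.9964, 0.0002, 1.5252, 0.1498], 'tool_pos': [0.3708, -0.2599, 0.2309], 'tool_rot': [-0.0002, 0.9484, 0.317, -0.0], 'contact_force': [0.3618, 0.2492, -0.0376], 'ft_torque': [0.0041, -0.056, -0.0247], 'grasp_force': 0.0, 'gripper_width': 0.9953}
```

```bash

python3 -m jog '[0.2,-0.05,-0.07,0,0,-0.045, 0.4,-0.1,-0.14,0,0,-0.09, 0.54,-0.15,-0.19,0,0,-0.134, 0.54,-0.15,-0.19,0,0,-0.134, 0.54,-0.15,-0.19,0,0,-0.134]' 60
python3 -c "
from h import *
f=grab('wrist'); cv2.imwrite('pics/w1.png',f['img']); print(f['T_tool_cam']); st()"
```

```text
time: 1.85
tool_pos: [0.4042, -0.2175, 0.2497]
tool_rot: [-0.0, 0.863, 0.506, -0.0]
contact_force: [-0.5, -0.3, 0.6]
gripper_width: 0.703
grasp_force: 0.0
[[ 1.03580072e-03  9.60888928e-01  2.76932114e-01  6.98238568e-02]
 [ 9.99999458e-01 -9.66331270e-04 -3.87326487e-04 -2.86948604e-05]
 [-1.04569571e-04  2.76932366e-01 -9.60889408e-01 -1.42042002e-01]
 [ 0.00000000e+00  0.00000000e+00  0.00000000e+00  1.00000000e+00]]
{'time': 1.9, 'joint_pos': [-0.656, -0.372, 1.9597, -0.0002, 1.5547, -0.1453], 'tool_pos': [0.4042, -0.2176, 0.2497], 'tool_rot': [-0.0004, 0.8628, 0.5055, -0.0003], 'contact_force': [0.0454, 0.1534, -0.2559], 'ft_torque': [-0.0115, 0.0278, 0.0339], 'grasp_force': 0.0, 'gripper_width': 0.7033}
```

View pics/w1.png

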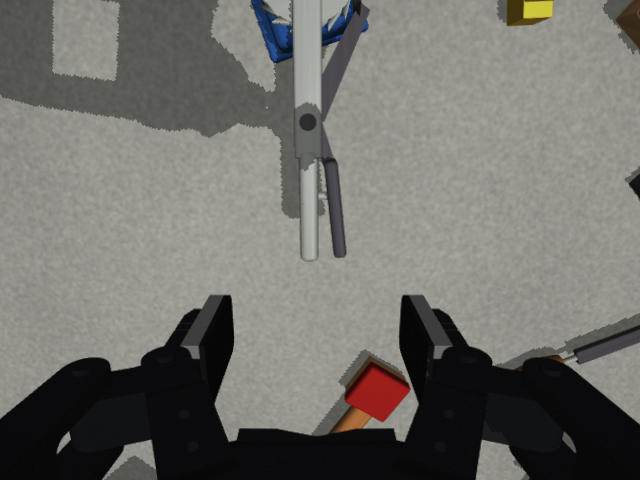

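Wrist view: handle bar runs from (309,157) to (310,258), blade from (331,162) to (340,253) on its right, i.e. the opening side (tool +y).

```bash
python3 - <<'E'
from h import *
f=load("wrist")
A={n:atz(f,u,v,.084) for n,u,v in[("h0",309,157),("h1",310,258),("b0",331,162),("b1",340,253)]}
for n in A: print(n,A[n].round(4))
for u,v in[(309,170),(310,240),(334,190),(338,240)]: print(dep(f,u,v).round(4))
d=A["h1"]-A["h0"]; L=np.linalg.norm(d); e=d/L; print(L,np.degrees(np.arctan2(e[1],e[0])))
n=np.array([-e[1],e[0],0])
print("blade offs",[(A[k]-A["h0"])@n for k in("b0","b1")])
piv=A["h1"]-.205*e; hm=piv+.165*e; print("piv",piv,"hm",hm)
g=hm+.009*n; print("grip ctr",g)
ang=np.degrees(np.arctan2(n[1],n[0])); print(ang)
to([g[0],g[1],.12],ang); to([g[0],g[1],.052],ang)
E
```

```text
h0 [ 0.4194 -0.1797  0.084 ]
h1 [ 0.3824 -0.2468  0.084 ]
b0 [ 0.4315 -0.1906  0.084 ]
b1 [ 0.4044 -0.2545  0.084 ]
[ 0.4148 -0.1879  0.0838]
[ 0.3894 -0.2344  0.0834]
[ 0.4236 -0.2097  0.0833]
[ 0.408  -0.2447  0.0837]
0.07663814255725204 -118.88894389303871
blade offs [np.float64(0.015820333220822946), np.float64(0.02298107869356459)]
piv [ 0.4814146  -0.06735087  0.084     ] hm [ 0.40170088 -0.2118179   0.084     ]
grip ctr [ 0.4095809  -0.21616592  0.084     ]
-28.888943893038704
shift [0.039 0.041 1.297] turn [-0.0003  0.     -0.0021]
shift [0.039 0.042 1.977] turn [-0.0003  0.     -0.0021]
```

```bash

python3 -m jog '[0.04,0.04,0.4,0,0,0, 0.04,0.04,0.8,0,0,0, 0.04,0.04,1,0,0,0]'
python3 -m jog '[0,0,0.3,0,0,0, 0,0,0.6,0,0,0, 0,0,0.85,0,0,0, 0,0,1,0,0,0, 0,0,1,0,0,0]'
python3 -c "
from h import *
st()"
```

```text
time: 2.28
tool_pos: [0.4084, -0.2153, 0.1472]
tool_rot: [-0.002, 0.863, 0.505, -0.001]
contact_force: [-0.5, -0.8, -0.1]
gripper_width: 0.702
grasp_force: 0.0
time: 2.9
tool_pos: [0.4091, -0.2155, 0.0491]
tool_rot: [-0.001, 0.863, 0.506, -0.001]
contact_force: [1.0, -0.3, 0.3]
gripper_width: 0.705
grasp_force: 0.0
{'time': 2.9, 'joint_pos': [-0.6459, -0.1507, 2.1316, -0.0, 1.1635, -0.1362], 'tool_pos': [0.4091, -0.2155, 0.0491], 'tool_rot': [-0.0013, 0.8625, 0.506, -0.0005], 'contact_force': [0.9922, -0.3132, 0.3136], 'ft_torque': [0.0116, 0.0019, -0.0356], 'grasp_force': 0.0, 'gripper_width': 0.7054}
```

```bash

python3 -m jog '[0,0,0,0,0,0, 0,0,0,0,0,0, 0,0,0,0,0,0]' 38
python3 -m jog '[0,0,0,0,0,0, 0,0,0,0,0,0]' 0
python3 -m jog '[0,0,0,0,0,0, 0,0,0,0,0,0]'
```

```text
time: 3.28
tool_pos: [0.4106, -0.2161, 0.0512]
tool_rot: [0.001, 0.862, 0.506, 0.0]
contact_force: [-0.4, -0.3, -0.4]
gripper_width: 0.44
grasp_force: 0.0
time: 3.52
tool_pos: [0.4098, -0.2157, 0.0514]
tool_rot: [-0.0, 0.862, 0.507, -0.001]
contact_force: [-6.3, 3.2, 9.0]
gripper_width: 0.342
grasp_force: 57.9
time: 3.78
tool_pos: [0.4098, -0.2156, 0.0514]
tool_rot: [-0.0, 0.862, 0.507, -0.001]
contact_force: [-6.1, 3.7, 9.4]
gripper_width: 0.349
grasp_force: 57.8
```

```bash

for i in 1 2; do :; done
python3 -m jog '[0,-0.01,0,0,0,0.002, 0,-0.02,0,0,0,0.004, 0,-0.02,0,0,0,0.004]'
python3 -m jog '[0,-0.01,0,0,0,0.002, 0,-0.01,0,0,0,0.002]'
```

```text
time: 4.15
tool_pos: [0.4086, -0.2151, 0.0515]
tool_rot: [0.001, 0.865, 0.502, -0.0]
contact_force: [-3.8, 2.2, 6.6]
gripper_width: 0.346
grasp_force: 58.6
time: 4.4
tool_pos: [0.4079, -0.2147, 0.0515]
tool_rot: [0.001, 0.866, 0.5, -0.0]
contact_force: [-3.1, 1.8, 4.9]
gripper_width: 0.346
grasp_force: 59.0
```

```bash

python3 -m jog '[0,-0.01,0,0,0,0.002, 0,-0.01,0,0,0,0.002]'
python3 -m jog '[0,-0.01,0,0,0,0.002, 0,-0.01,0,0,0,0.002]'
```

```text
time: 4.65
tool_pos: [0.4072, -0.2145, 0.0516]
tool_rot: [0.001, 0.868, 0.497, -0.0]
contact_force: [-2.3, 0.7, 5.5]
gripper_width: 0.339
grasp_force: 58.3
time: 4.9
tool_pos: [0.4066, -0.2142, 0.0516]
tool_rot: [0.002, 0.87, 0.494, 0.0]
contact_force: [-1.3, 0.1, 6.0]
gripper_width: 0.337
grasp_force: 58.6
```

```bash

python3 -m jog '[0,-0.01,0,0,0,0.0, 0,-0.01,0,0,0,0]'
python3 -m jog '[0,-0.01,0,0,0,0.001, 0,-0.01,0,0,0,0.001]'
```

```text
time: 5.15
tool_pos: [0.4057, -0.2137, 0.0516]
tool_rot: [0.001, 0.87, 0.493, 0.0]
contact_force: [-1.6, -0.4, 7.7]
gripper_width: 0.33
grasp_force: 57.8
time: 5.4
tool_pos: [0.4052, -0.2134, 0.0516]
tool_rot: [0.002, 0.871, 0.491, 0.001]
contact_force: [-0.4, -0.8, 6.9]
gripper_width: 0.334
grasp_force: 57.9
```

```bash

python3 -c "
from h import *
f=grab('wrist'); cv2.imwrite('pics/w2.png',f['img'])
f=grab('top'); cv2.imwrite('pics/t2.png',cv2.resize(f['img'][210:325,290:425],None,fx=5,fy=5,interpolation=cv2.INTER_CUBIC)); st()"
```

```text
{'time': 5.5, 'joint_pos': [-0.6472, -0.1716, 2.145, -0.0007, 1.1642, -0.1036], 'tool_pos': [0.4052, -0.2134, 0.0516], 'tool_rot': [0.002, 0.8709, 0.4915, 0.0005], 'contact_force': [-0.2022, -1.5053, 6.5726], 'ft_torque': [-0.6082, -0.2746, 0.63], 'grasp_force': 57.8719, 'gripper_width': 0.3287}
```

View pics/w2.png

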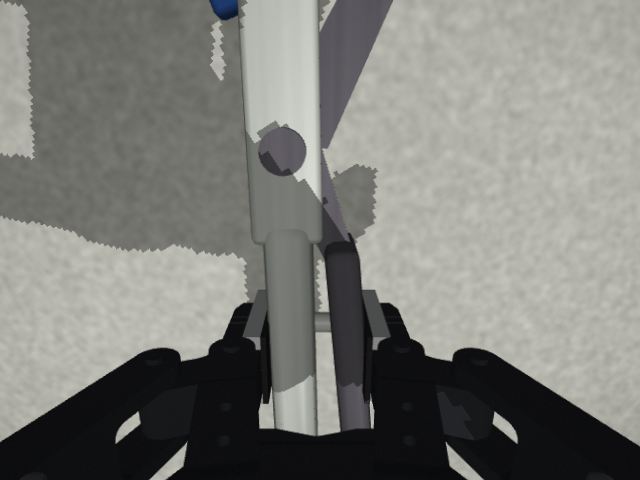

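Handle centre runs (289,240) to (296,428), with the blade gripped at right, still splayed by a gap (pawl not lifted).

```bash
python3 - <<'E'
from h import *
f=load("wrist")
P=[atz(f,u,v,.084) for u,v in[(283,150),(289,240),(296,428)]]
for p in P: print(p.round(4), np.degrees(np.arctan2(p[1]+.0685,p[0]-.481)))
for a,b in((0,1),(0,2),(1,2)):
    d=P[b]-P[a];print(np.degrees(np.arctan2(d[1],d[0])))
s=manip.state(); print(np.degrees(2*np.arctan2(s['tool_rot'][2],s['tool_rot'][1]))-180)
E
```

```text
[ 0.4294 -0.1566  0.084 ] -120.32676631367362
[ 0.4181 -0.1777  0.084 ] -119.95829355801294
[ 0.3871 -0.231   0.084 ] -120.01479045690238
-118.38769191755539
-119.64246873534388
-120.13038672775262
-121.12535553964454
```

```bash

python3 -m jog '[0,-0.01,0,0,0,0.001, 0,-0.01,0,0,0,0.001]'
python3 -m jog '[0,-0.01,0,0,0,0.001, 0,-0.01,0,0,0,0.001]'
```

```text
time: 5.75
tool_pos: [0.4046, -0.2131, 0.0516]
tool_rot: [0.002, 0.872, 0.49, 0.001]
contact_force: [2.3, -3.5, 5.2]
gripper_width: 0.328
grasp_force: 58.0
time: 6.0
tool_pos: [0.4037, -0.2127, 0.0517]
tool_rot: [0.002, 0.873, 0.488, 0.001]
contact_force: [1.8, -4.5, 5.6]
gripper_width: 0.319
grasp_force: 57.2
```

```bash

python3 -m jog '[0,-0.01,0,0,0,0.001, 0,-0.01,0,0,0,0.001]'
python3 -m jog '[0,-0.01,0,0,0,0.001, 0,-0.01,0,0,0,0.001]'
```

```text
time: 6.25
tool_pos: [0.404, -0.2129, 0.052]
tool_rot: [0.004, 0.874, 0.487, 0.002]
contact_force: [8.1, -7.0, -5.3]
gripper_width: 0.251
grasp_force: 61.3
time: 6.5
tool_pos: [0.4032, -0.2124, 0.052]
tool_rot: [0.004, 0.874, 0.485, 0.002]
contact_force: [7.3, -8.1, -0.5]
gripper_width: 0.257
grasp_force: 61.7
```

```bash
python3 - <<'E'
from h import *
s=manip.state(); r=rot(s["tool_rot"]); p=np.array(s["tool_pos"]); c=np.array([.481,-.0685,p[2]])
for d in np.arange(1,9)*.02:
    q=c+R.from_rotvec([0,0,d]).apply(p-c); print((r.inv().apply(q-p)/.1).round(3),round(-d/np.pi,4))
E
```

```text
[0.002 0.033 0.   ] -0.0064
[0.005 0.065 0.001] -0.0127
[0.009 0.098 0.001] -0.0191
[0.013 0.13  0.001] -0.0255
[0.018 0.163 0.001] -0.0318
[0.024 0.195 0.002] -0.0382
[0.03  0.227 0.002] -0.0446
[0.037 0.259 0.002] -0.0509
```

```bash

python3 -m jog '[0.002,0.033,0,0,0,-0.0064, 0.005,0.065,0,0,0,-0.0127, 0.009,0.098,0,0,0,-0.0191, 0.013,0.13,0,0,0,-0.0255, 0.018,0.163,0,0,0,-0.0318, 0.024,0.195,0,0,0,-0.0382, 0.03,0.227,0,0,0,-0.0446, 0.037,0.259,0,0,0,-0.0509]'
python3 -m jog '[0.002,0.033,0,0,0,-0.0064, 0.005,0.065,0,0,0,-0.0127, 0.009,0.098,0,0,0,-0.0191, 0.013,0.13,0,0,0,-0.0255, 0.018,0.163,0,0,0,-0.0318, 0.024,0.195,0,0,0,-0.0382, 0.03,0.227,0,0,0,-0.0446, 0.037,0.259,0,0,0,-0.0509]'
```

```text
time: 7.5
tool_pos: [0.4266, -0.2226, 0.052]
tool_rot: [0.003, 0.833, 0.554, 0.001]
contact_force: [3.6, -6.3, 4.8]
gripper_width: 0.25
grasp_force: 64.1
time: 8.5
tool_pos: [0.4519, -0.2291, 0.052]
tool_rot: [0.003, 0.786, 0.619, 0.001]
contact_force: [3.9, -6.7, 5.5]
gripper_width: 0.253
grasp_force: 64.2
```

```bash

python3 -m jog '[0.002,0.033,0,0,0,-0.0064, 0.005,0.065,0,0,0,-0.0127, 0.009,0.098,0,0,0,-0.0191, 0.013,0.13,0,0,0,-0.0255, 0.018,0.163,0,0,0,-0.0318, 0.024,0.195,0,0,0,-0.0382, 0.03,0.227,0,0,0,-0.0446, 0.037,0.259,0,0,0,-0.0509]'
python3 -m jog '[0.002,0.033,0,0,0,-0.0064, 0.005,0.065,0,0,0,-0.0127, 0.009,0.098,0,0,0,-0.0191, 0.013,0.13,0,0,0,-0.0255, 0.013,0.13,0,0,0,-0.0255]'
python3 -m jog '[0.002,0.033,0,0,0,-0.0064, 0.005,0.065,0,0,0,-0.0127, 0.005,0.065,0,0,0,-0.0127]'
```

```text
time: 9.5
tool_pos: [0.4779, -0.2315, 0.052]
tool_rot: [0.003, 0.734, 0.68, 0.0]
contact_force: [3.8, -6.2, 4.9]
gripper_width: 0.252
grasp_force: 64.2
time: 10.12
tool_pos: [0.491, -0.2311, 0.052]
tool_rot: [0.003, 0.706, 0.708, 0.0]
contact_force: [4.5, -5.2, 5.4]
gripper_width: 0.253
grasp_force: 64.3
time: 10.5
tool_pos: [0.4943, -0.2307, 0.0519]
tool_rot: [-0.0, 0.693, 0.721, -0.002]
contact_force: [-12.0, -4.7, 15.3]
gripper_width: 0.259
grasp_force: 74.5
```

```bash

python3 -m jog '[0,-0.02,0,0,0,0, 0,-0.02,0,0,0,0, 0,-0.02,0,0,0,0]' 45
python3 -m jog '[0,0,0,0,0,0, 0,0,0,0,0,0]' 55
python3 -m jog '[0,0,-0.25,0,0,0, 0,0,-0.6,0,0,0, 0,0,-1,0,0,0]'
python3 -m jog '[0,0,-0.5,0,0,0, 0,0,-1,0,0,0, 0,0,-1,0,0,0]'
python3 -c "
from h import *
to([.55,-.04,.25],168)"
```

```text
time: 10.88
tool_pos: [0.4928, -0.2279, 0.0493]
tool_rot: [-0.001, 0.692, 0.722, 0.0]
contact_force: [1.8, 0.5, 0.7]
gripper_width: 0.53
grasp_force: 0.8
time: 11.12
tool_pos: [0.4929, -0.2285, 0.0496]
tool_rot: [-0.001, 0.691, 0.723, -0.0]
contact_force: [0.2, 0.6, -0.2]
gripper_width: 0.646
grasp_force: 0.0
time: 11.5
tool_pos: [0.4927, -0.2285, 0.1503]
tool_rot: [-0.001, 0.691, 0.722, -0.0]
contact_force: [1.2, -0.3, 0.5]
gripper_width: 0.641
grasp_force: 0.0
time: 11.88
tool_pos: [0.4956, -0.2303, 0.2562]
tool_rot: [0.005, 0.691, 0.722, 0.001]
contact_force: [-0.4, -0.0, -0.6]
gripper_width: 0.644
grasp_force: 0.0
shift [1.877 0.627 0.056] turn [0.0027 0.0015 0.0806]
```

```bash
python3 -c "
from h import *
to([.605,-.049,.25],78); print(manip.state()['joint_pos'])
f=load('top')
for p in[(362,222),(352,224),(370,228)]: print(dep(f,*p))"
```

```text
shift [1.763 1.172 0.061] turn [ 0.0009  0.0032 -0.4194]
[-5.71132243e-01 -1.55824857e-01  1.77251897e+00 -1.40735829e-04
  1.51524683e+00 -6.15009508e-01]
[ 0.63065912 -0.15028464  0.06319582]
[ 0.64178448 -0.12776304  0.01029536]
[ 0.62837102 -0.17479251  0.0052594 ]
```

```bash

python3 -m jog '[0.25,0.15,0,0,0.001,-0.055, 0.5,0.3,0.03,0,0.002,-0.11, 0.75,0.45,0.03,0.001,0.003,-0.16, 0.95,0.6,0.05,0.001,0.003,-0.21]'
python3 -c "
from h import *
to([.605,-.049,.25],78)"
```

```text
time: 12.38
tool_pos: [0.549, -0.1302, 0.2435]
tool_rot: [-0.006, 0.418, 0.909, 0.002]
contact_force: [0.6, 0.4, 0.8]
gripper_width: 0.644
grasp_force: 0.0
shift [ 0.252  0.954 -0.063] turn [ 0.0009 -0.0039 -0.2076]
```

```bash

python3 -m jog '[0.05,0.25,0,0,-0.001,-0.055, 0.1,0.5,-0.03,0,-0.002,-0.11, 0.2,0.75,-0.05,0,-0.003,-0.16, 0.25,0.95,-0.06,0.001,-0.004,-0.208, 0.25,0.95,-0.06,0.001,-0.004,-0.208, 0.25,0.95,-0.06,0.001,-0.004,-0.208, 0.25,0.95,-0.06,0.001,-0.004,-0.208]'
python3 -c "
from h import *
f=grab('wrist'); cv2.imwrite('pics/w3.png',f['img']); st()"
```

```text
time: 13.25
tool_pos: [0.605, -0.0516, 0.2511]
tool_rot: [0.001, 0.108, 0.994, -0.001]
contact_force: [0.5, -0.9, 0.7]
gripper_width: 0.644
grasp_force: 0.0
{'time': 13.3, 'joint_pos': [-0.2071, -0.0014, 1.6347, -0.001, 1.5058, -1.5624], 'tool_pos': [0.6051, -0.0516, 0.2513], 'tool_rot': [0.0012, 0.1075, 0.9942, -0.0006], 'contact_force': [0.2054, -0.4227, 0.2789], 'ft_torque': [-0.0229, -0.0179, -0.0457], 'grasp_force': 0.0, 'gripper_width': 0.6464}
```

View pics/w3.png

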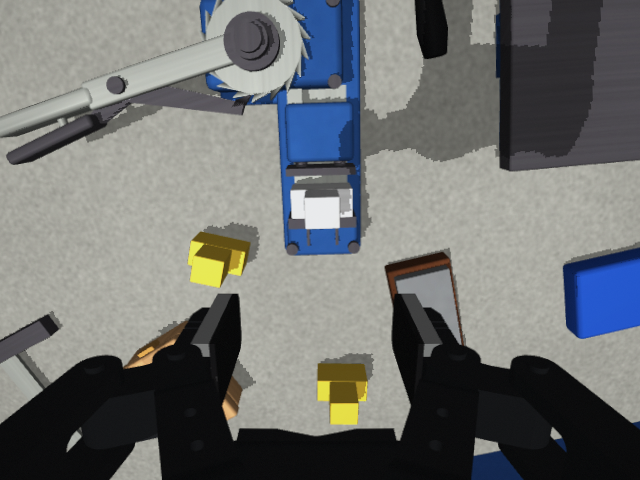

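Lever is at the open stop and the jaw is clear of the block. The tongue's top face spans about (305-340, 195-228), centre (322,211).

```bash
python3 - <<'E'
from h import *
f=load("wrist"); c=f["img"][160:250,270:380]; cv2.imwrite("pics/w3c.png",cv2.resize(c,None,fx=7,fy=6.6,interpolation=cv2.INTER_CUBIC))
p=atz(f,322,211,.091); print(p,dep(f,322,215))
a=atz(f,306,211,.091);b=atz(f,340,211,.091);print(np.linalg.norm(a-b))
m=(f["z_map"]>0); P=np.array([dep(f,u,v) for u in range(300,346) for v in range(188,236)]); k=P[abs(P[:,2]-.091)<.004]; 
r=cv2.minAreaRect(k[:,:2].astype(np.float32)*1000); print(r,k.mean(0))
to([p[0],p[1],.12],78)
E
```

```text
[ 0.60369565 -0.04745194  0.091     ] [ 0.60678982 -0.04810529  0.0902967 ]
0.02480697513279977
((605.460693359375, -47.693111419677734), (26.033588409423828, 24.246482849121094), 79.75027465820312) [ 0.60495693 -0.04757051  0.09037846]
shift [0.026 0.039 1.313] turn [-0.0003  0.0008 -0.0019]
```

View pics/w3c.png

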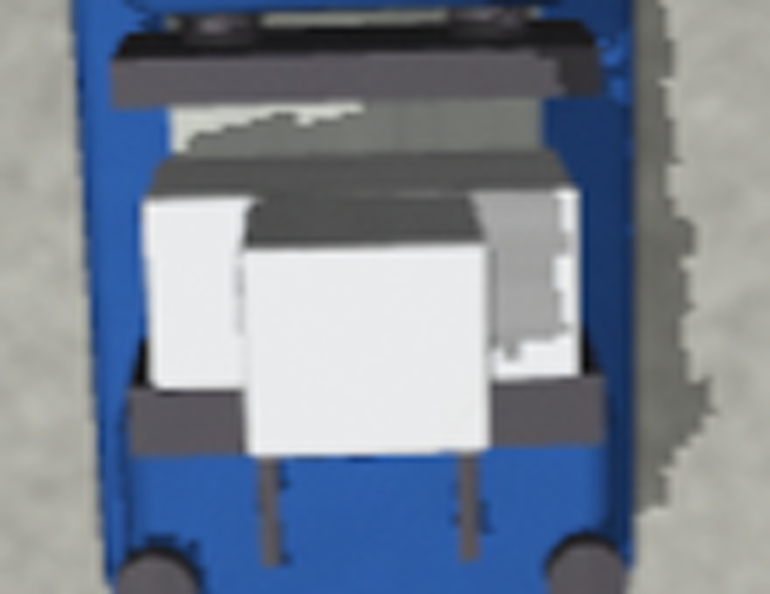

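The crop confirms it's the aluminium block, loose, with the jaw plate backed off.

```bash
python3 -c "
from h import *
to([.605,-.0476,.063],79)"
python3 -m jog '[0.01,0.04,0.3,0,0,-0.005, 0.01,0.04,0.65,0,0.001,-0.007, 0.01,0.04,1,0,0.001,-0.007]'
python3 -c "
from h import *
to([.605,-.0476,.063],79)"
```

```text
shift [0.015 0.041 1.883] turn [-0.0003  0.0008 -0.0075]
time: 13.68
tool_pos: [0.6056, -0.0475, 0.1509]
tool_rot: [0.0, 0.096, 0.995, -0.001]
contact_force: [0.7, -0.1, 0.9]
gripper_width: 0.644
grasp_force: 0.0
shift [ 0.006 -0.001  0.879] turn [-0.0003  0.0002 -0.0003]
```

```bash

python3 -m jog '[0,0,0.3,0,0,0, 0,0,0.6,0,0,0, 0,0,0.8,0,0,0, 0,0,0.88,0,0,0, 0,0,0.88,0,0,0]'
python3 -m jog '[0,0,0,0,0,0, 0,0,0,0,0,0, 0,0,0,0,0,0]' 32
python3 -m jog '[0,0,0,0,0,0, 0,0,0,0,0,0, 0,0,0,0,0,0]' 0
```

```text
time: 14.3
tool_pos: [0.6058, -0.0472, 0.0637]
tool_rot: [-0.0, 0.096, 0.995, -0.0]
contact_force: [-0.4, -0.5, 0.3]
gripper_width: 0.642
grasp_force: 0.0
time: 14.68
tool_pos: [0.6061, -0.0471, 0.0643]
tool_rot: [0.001, 0.096, 0.995, -0.001]
contact_force: [-0.5, -0.3, -0.1]
gripper_width: 0.377
grasp_force: 0.0
time: 15.05
tool_pos: [0.606, -0.0471, 0.0642]
tool_rot: [0.0, 0.096, 0.995, -0.001]
contact_force: [-1.0, -0.5, 5.0]
gripper_width: 0.295
grasp_force: 59.7
```

```bash

python3 -m jog '[0,0,-0.06,0,0,0, 0,0,-0.15,0,0,0, 0,0,-0.3,0,0,0, 0,0,-0.5,0,0,0, 0,0,-0.75,0,0,0, 0,0,-0.95,0,0,0, 0,0,-0.95,0,0,0]'
python3 -c "
from h import *
to([.521,.184,.15],84.9)"
```

```text
time: 15.92
tool_pos: [0.6074, -0.0473, 0.1619]
tool_rot: [0.003, 0.096, 0.995, -0.001]
contact_force: [0.1, -0.6, -1.4]
gripper_width: 0.292
grasp_force: 59.1
shift [1.289 2.106 0.11 ] turn [-0.0004  0.0017 -0.0327]
```

```bash

python3 -m jog '[0.1,0.2,0,0,0,0, 0.25,0.45,0,0,0,0, 0.4,0.7,0,0,0,0, 0.6,0.95,0,0,0,0]'
python3 -m jog '[0.2,0.25,0,0,0,-0.01, 0.35,0.5,0,0,0,-0.02, 0.5,0.75,0,0,0.001,-0.03, 0.6,0.9,0,0,0.001,-0.032]'
python3 -c "
from h import *
to([.521,.184,.15],84.9)"
```

```text
time: 16.42
tool_pos: [0.5632, 0.0597, 0.1568]
tool_rot: [-0.002, 0.095, 0.995, -0.0]
contact_force: [0.5, 0.4, -2.2]
gripper_width: 0.293
grasp_force: 59.1
time: 16.92
tool_pos: [0.5213, 0.1593, 0.157]
tool_rot: [-0.003, 0.045, 0.999, -0.0]
contact_force: [-0.3, -0.1, -1.6]
gripper_width: 0.288
grasp_force: 59.2
shift [0.024 0.246 0.069] turn [-0.0004 -0.0019 -0.0001]
```

```bash

python3 -m jog '[0,0.08,0.1,0,-0.001,0, 0,0.16,0.2,0,-0.002,0, 0.01,0.25,0.3,0,-0.002,0, 0.02,0.25,0.4,0,-0.002,0, 0.02,0.25,0.4,0,-0.002,0, 0.02,0.25,0.4,0,-0.002,0]'
python3 -c "
from h import *
st()
f=grab('scene'); cv2.imwrite('pics/s2.png',cv2.resize(f['img'][90:310,230:520],None,fx=2.7,fy=2.7,interpolation=cv2.INTER_CUBIC))"
```

```text
time: 17.68
tool_pos: [0.5236, 0.1823, 0.1185]
tool_rot: [0.002, 0.046, 0.999, -0.0]
contact_force: [-0.1, 0.3, -1.3]
gripper_width: 0.292
grasp_force: 59.2
{'time': 17.675, 'joint_pos': [0.2017, -0.0195, 1.8806, -0.0017, 1.2776, -1.277], 'tool_pos': [0.5236, 0.1823, 0.1185], 'tool_rot': [0.0016, 0.0458, 0.999, -0.0004], 'contact_force': [-0.0816, 0.2605, -1.2867], 'ft_torque': [0.0071, -0.0263, -0.0373], 'grasp_force': 59.224, 'gripper_width': 0.2915}
```

View pics/s2.png

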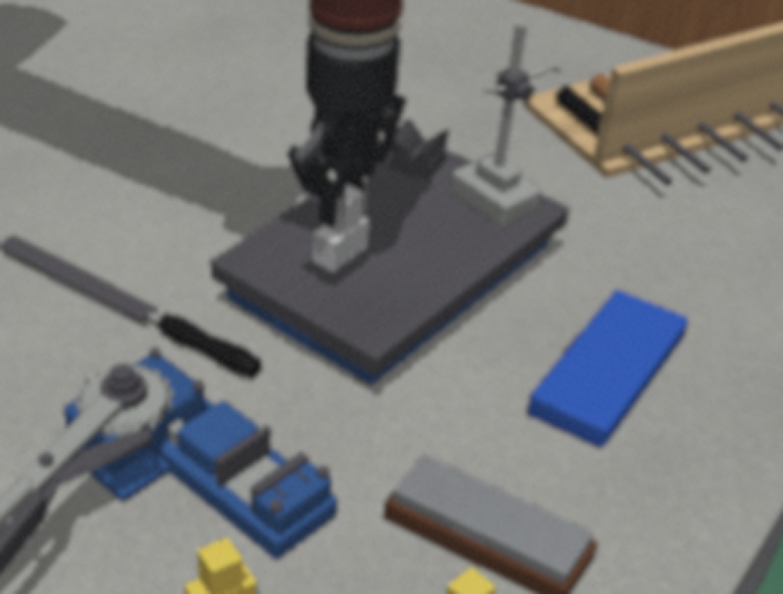

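The block is upright at (340,240), above the clear half of the plate; the vise is empty and open. Lowering slowly.

```bash

python3 -m jog '[0,0,0.05,0,0,0, 0,0,0.1,0,0,0, 0,0,0.15,0,0,0, 0,0,0.19,0,0,0, 0,0,0.19,0,0,0]'
python3 -m jog '[0,0,0.01,0,0,0, 0,0,0.02,0,0,0, 0,0,0.02,0,0,0]'
python3 -m jog '[0,0,0.01,0,0,0, 0,0,0.02,0,0,0, 0,0,0.02,0,0,0]'
```

```text
time: 18.35
tool_pos: [0.523, 0.1825, 0.0988]
tool_rot: [0.001, 0.046, 0.999, -0.001]
contact_force: [-0.1, 0.3, -2.4]
gripper_width: 0.294
grasp_force: 59.2
time: 18.73
tool_pos: [0.5234, 0.1826, 0.0974]
tool_rot: [0.001, 0.046, 0.999, -0.0]
contact_force: [-0.4, 0.2, -2.1]
gripper_width: 0.291
grasp_force: 59.2
time: 19.1
tool_pos: [0.5233, 0.1826, 0.0953]
tool_rot: [0.001, 0.046, 0.999, -0.0]
contact_force: [-0.4, -1.3, -1.8]
gripper_width: 0.293
grasp_force: 59.2
```

```bash

python3 -m jog '[0,0,0.005,0,0,0, 0,0,0.01,0,0,0, 0,0,0.01,0,0,0]'
python3 -m jog '[0,0,0.005,0,0,0, 0,0,0.01,0,0,0, 0,0,0.01,0,0,0]'
```

```text
time: 19.48
tool_pos: [0.5233, 0.1826, 0.0944]
tool_rot: [0.001, 0.046, 0.999, -0.0]
contact_force: [-0.4, 0.0, -2.2]
gripper_width: 0.295
grasp_force: 59.2
time: 19.85
tool_pos: [0.5235, 0.1826, 0.0942]
tool_rot: [0.002, 0.045, 0.999, -0.0]
contact_force: [-3.0, -1.6, 5.2]
gripper_width: 0.294
grasp_force: 60.2
```

```bash

python3 -m jog '[0,0,0,0,0,0, 0,0,0,0,0,0, 0,0,0,0,0,0]' 34
python3 -m jog '[0,0,0,0,0,0, 0,0,0,0,0,0, 0,0,0,0,0,0]' 50
python3 -m jog '[0,0,-0.1,0,0,0, 0,0,-0.25,0,0,0, 0,0,-0.5,0,0,0, 0,0,-0.8,0,0,0, 0,0,-1,0,0,0, 0,0,-1,0,0,0]'
python3 -c "
from h import *
f=grab('scene'); a=cv2.resize(f['img'][90:310,230:520],None,fx=2.7,fy=2.7,interpolation=cv2.INTER_CUBIC); cv2.imwrite('pics/s3.png',a)
f=grab('top'); P=np.array([dep(f,u,v) for u in range(185,262) for v in range(240,312)]); k=P[(abs(P[:,2]-.121)<.006)]; print(len(k),k.mean(0))
st()"
```

```text
time: 20.23
tool_pos: [0.5234, 0.1826, 0.0932]
tool_rot: [0.001, 0.046, 0.999, -0.0]
contact_force: [-0.0, 0.8, 0.8]
gripper_width: 0.401
grasp_force: 0.0
time: 20.6
tool_pos: [0.5234, 0.1826, 0.0934]
tool_rot: [0.001, 0.046, 0.999, -0.0]
contact_force: [0.6, 0.4, 0.2]
gripper_width: 0.586
grasp_force: 0.0
time: 21.35
tool_pos: [0.5245, 0.183, 0.1963]
tool_rot: [0.004, 0.046, 0.999, 0.0]
contact_force: [-0.3, -0.4, -1.0]
gripper_width: 0.589
grasp_force: 0.0
0 [nan nan nan]
{'time': 21.45, 'joint_pos': [0.2024, -0.0917, 1.8201, -0.0015, 1.4114, -1.277], 'tool_pos': [0.5227, 0.1826, 0.1929], 'tool_rot': [0.0011, 0.0455, 0.999, -0.0005], 'contact_force': [-0.2768, 0.1185, 0.2659], 'ft_torque': [-0.0186, 0.0213, -0.0035], 'grasp_force': 0.0, 'gripper_width': 0.5798}<string>:4: RuntimeWarning: Mean of empty slice.
  ret = um.true_divide(
```

View pics/s3.png

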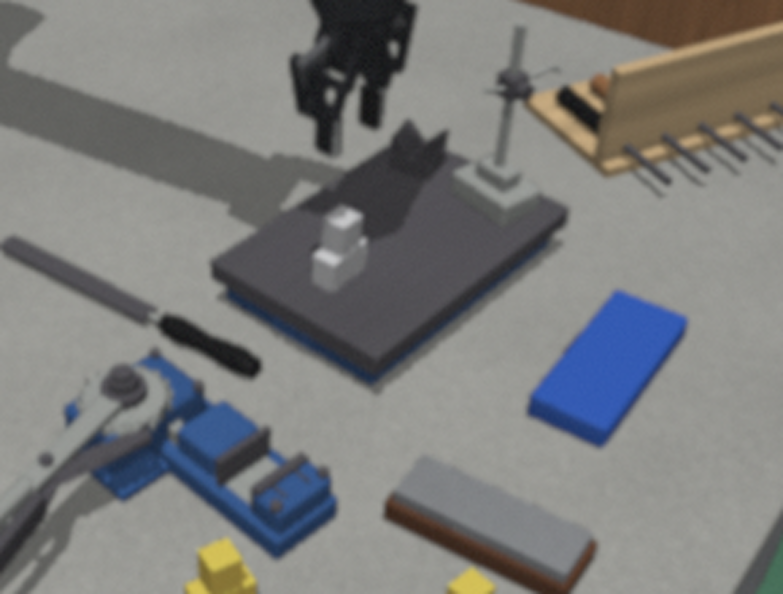

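The block stands on its base at (340,250) in the clear half of the plate, and the gripper is well clear.

```bash
python3 -c "
from plant import manip; print(manip.job_done())"
```

```text
the job is handed in; nothing more can be done
None
```

The job is handed in at about 21 s of the 66 s allowed: the latch came free after easing the lever tighter in about 1 mm steps (roughly 1 mm past the point where it gave), the lever was held all the way to its open stop, and the aluminium T-block stands upright on the clear half of the plate with the gripper clear. I had no direct reading of the jaw force or the block's faces.

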